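# Swap two birdhouse walls between drying boards, one onto spacer sticks

### The arm

A 6-joint arm with a two-finger parallel gripper is mounted at the origin on the work surface. World frame = base frame: x ahead of the robot, y to its left, z up, the work surface at z = 0. Lengths are in m, angles in rad, forces in N, time in s.
With the tool pointing down it reaches from about 0.3 to 0.875 m from the base axis. Payload 6.4 kg.
Tool frame: the origin (TCP) lies at the very end of the fingers, on their centre line; the grasp point (between the pads) lies 19 mm behind it; z points along the fingers, y is the line along which they close (so a half turn about z gives the same grasp; the last joint's range is limited). The gripper opens to 88 mm and grips with 3 to 60 N. Pads are 18 mm wide; open, the fingers measure 123 mm over their backs; the gripper's body (75 mm by 187 mm) begins 45 mm behind the grasp point.
Start: joints at [0.952, 0.181, 1.607, -0, 1.354, -0.206], TCP at [0.231, 0.527, 0.239] pointing down, gripper open.
Joint ranges: [-2.99, 2.99], [-0.89, 2.07], [0.3, 2.58], [-1.14, 4.28], [0, 2.63], [-3.12, 3.12]. Speed limits (rad/s): [2.57, 2.57, 3.01, 3.14, 3.14, 3.14].

### API

Orientations are given as a unit quaternion [x, y, z, w].
In Python, from bench import bot gives the robot as it stands. The module is installed in compiled form; this text tells all that it offers.
- The arm moves only by the shell command python3 -m inch 'ROWS' [FORCE]. ROWS is text: rows parted by semicolons, each of 5 numbers parted by spaces: the shift along the world's x, y, z in cm, then the turn about the world's z in rad, then the closure in counts, from 0 (fully open) to 255 (shut). In form: dx dy dz turn hand; .... A call has 1 to 12 rows; each row shifts and turns the commanded pose from where the row before left it; what a row does not reach is not made up. A row lasts 1/12 s, in which the tool goes at most 41.7 mm and 7.16 degrees, less where a joint would pass 70% of its speed; a pose out of reach is approached as far as the arm can. A call is refused whole if a number of a shift passes 4.17 or a number of a turn 0.125, either way. A call with a gripper value outside its range is refused whole. The fingers move at their own pace and stop on an object; FORCE is the grip in N (left out, the last holds). Time passes only in rows, so rows that do not move let the fingers close. It gives the time, the measured TCP pose, the force, the opening and the grip force at its end, in the units of the state.
- bot.get_state(): the state, without advancing time (a new reading comes with each control period).
- bot.snapshot(name): name is "scene" or "side" or "wrist"; returns the picture (400x640x3 uint8, blue, green, red); there is no depth.
- bot.get_calibration(name): a dict with "fx", "fy", "cx", "cy" (pixels), "rvec" (rotation vector, rad) and "tvec" (3), from world to camera coordinates, as OpenCV has them; the wrist camera has in their place "T_tool_cam" (4x4, takes a point from camera to tool coordinates, whose origin is the TCP and whose axes are the flange's). Camera axes: x right, y down, z forward; pixel columns grow to the right and rows downward; lengths in m; the calibration is good to about 2 mm. The wrist camera is an equidistant fisheye: a pixel r from the principal point sees the ray r / f radians off the axis. A picture is of the moment at which its call begins: read the wrist's pose just before it. get_calibration takes no time and is no camera call.
- bot.close_job(): hands the job in; it is judged then, once.
The state is a dict: "t": time; "joints": joint angles; "qd": joint speeds; "joint_efforts": joint torques, N m; "tool_pos": TCP position; "orientation": TCP orientation; "force": force on the tool from outside, world axes, zero at the start; "moment": the same for the moment, N m; "gripper_width": opening from 0.0 (shut) to 1.0 (fully open); "finger_force": force on a finger pad.
Only numpy, scipy, OpenCV 4.12 (cv2) and the standard library are available. Lean on these libraries where they do the work, as an engineer would, in place of code of your own. Each camera call takes 0.05 s, during which the arm holds its last target. There are 200 camera calls.

### The job

The two birdhouse walls lie on each other's drying boards: swap them by way of the free cork mat, so that each ends on the board of its own colour, square with the board and with its cleat over the board's middle, the yellow wall flat on its bare board. Before the green wall goes onto the green board, lay the two spacer sticks across that board, one on each black line (either stick on either line), so that the green wall rests level on both sticks, clear of the board. Set everything down rather than dropping it, and leave the copper cap and the stone block where they are.

Things in the scene. Friction and masses are not known exactly. Their poses are not given: they have to be found in the camera images.
- green_wall: green birdhouse wall lying flat on the yellow board: gabled panel 12 mm thick, 84 wide (y), 112 long: square end at x -46, straight sides to x 24, gable tip at x 66. On top a bare wood cleat, 60 long (x), 20 wide (y), 26 high (top 38 above the underside), centred over the origin: grip it there, across y. About 70 g. Origin: on the underside below the cleat's centre, the balance point; z up
- yellow_wall: yellow birdhouse wall lying flat on the green board: gabled panel 12 mm thick, 84 wide (y), 112 long: square end at x -46, straight sides to x 24, gable tip at x 66. On top a bare wood cleat, 60 long (x), 20 wide (y), 26 high (top 38 above the underside), centred over the origin: grip it there, across y. About 70 g. Origin: on the underside below the cleat's centre, the balance point; z up
- dark_stick: dark brown wooden spacer stick, 100 mm long along x, 16 mm wide along y, 14 mm high along z, about 18 g, lying on the bench; origin at the centre of its underside
- pale_stick: pale wooden spacer stick, 100 mm long along x, 16 mm wide along y, 14 mm high along z, about 18 g, lying on the bench; origin at the centre of its underside
- green_board: green drying board with a white middle, fixed, 150 mm (x) by 116 (y), 10 thick, flat, no rim; two black lines, 16 wide and 100 long, run across it along y, their middles at x = +32 and -32. Origin at the centre of its underside, on the bench top, z up
- yellow_board: yellow drying board with a white middle and no lines, fixed to the bench, 150 mm (x) by 116 mm (y), 10 mm thick, flat without a rim; origin at the centre of its underside, z up
- cork_mat: brown cork mat, fixed to the bench, 150 mm (x) by 120 mm (y), 4 mm thick, empty at the start; origin at the centre of its underside, z up
- copper_cap: copper finial cap standing upright, to be left alone: round, 48 mm across the foot, 52 mm high, pointed; origin at the centre of its underside
- stone_block: gray stone sanding block, to be left alone: 75 mm (x) by 45 mm (y) by 28 mm high; origin at the centre of its underside
Things that resemble listed ones, but are neither listed nor needed, are in the scene too. What is shaped like the dark_stick but purple or red is not meant.

How it is judged:
On the way, in this order (a step that is already met when the one before it is completed fails the run):
1. one of the walls has been set down on the cork mat and let go (((horizontal distance between green_wall and cork_mat below 0.05 m and height (world z) of green_wall below 0.012 m and contact force between the fingers and green_wall below 0.1 N and linear speed of green_wall below 0.03 m/s) or (horizontal distance between yellow_wall and cork_mat below 0.05 m and height (world z) of yellow_wall below 0.012 m and contact force between the fingers and yellow_wall below 0.1 N and linear speed of yellow_wall below 0.03 m/s))), for 0.2 s.
2. both spacer sticks lie across the green board, one on each black line, let go (((x of dark_stick in the frame of green_board between 0.02 and 0.044 m and y of dark_stick in the frame of green_board between -0.015 and 0.015 m and angle between the x axis of each of dark_stick, pale_stick and the y axis of green_board, either way round below 0.2 rad and height (world z) of dark_stick between 0.006 and 0.016 m and contact force between the fingers and dark_stick below 0.1 N and x of pale_stick in the frame of green_board between -0.044 and -0.02 m and y of pale_stick in the frame of green_board between -0.015 and 0.015 m and height (world z) of pale_stick between 0.006 and 0.016 m and contact force between the fingers and pale_stick below 0.1 N) or (x of dark_stick in the frame of green_board between -0.044 and -0.02 m and y of dark_stick in the frame of green_board between -0.015 and 0.015 m and angle between the x axis of each of dark_stick, pale_stick and the y axis of green_board, either way round below 0.2 rad and height (world z) of dark_stick between 0.006 and 0.016 m and contact force between the fingers and dark_stick below 0.1 N and x of pale_stick in the frame of green_board between 0.02 and 0.044 m and y of pale_stick in the frame of green_board between -0.015 and 0.015 m and height (world z) of pale_stick between 0.006 and 0.016 m and contact force between the fingers and pale_stick below 0.1 N))), for 0.2 s.
At the end, for the whole second after the job is handed in: Yellow wall flat on its board, green wall level on both sticks (height +-4 mm), cleats within 15 mm of board middles, walls within 0.2 rad of the boards either way round; sticks on the lines within 12 mm across, 15 mm along, 0.2 rad; all released and at rest (((x of dark_stick in the frame of green_board between 0.02 and 0.044 m and y of dark_stick in the frame of green_board between -0.015 and 0.015 m and angle between the x axis of each of dark_stick, pale_stick and the y axis of green_board, either way round below 0.2 rad and height (world z) of dark_stick between 0.006 and 0.016 m and contact force between the fingers and dark_stick below 0.1 N and x of pale_stick in the frame of green_board between -0.044 and -0.02 m and y of pale_stick in the frame of green_board between -0.015 and 0.015 m and height (world z) of pale_stick between 0.006 and 0.016 m and contact force between the fingers and pale_stick below 0.1 N) or (x of dark_stick in the frame of green_board between -0.044 and -0.02 m and y of dark_stick in the frame of green_board between -0.015 and 0.015 m and angle between the x axis of each of dark_stick, pale_stick and the y axis of green_board, either way round below 0.2 rad and height (world z) of dark_stick between 0.006 and 0.016 m and contact force between the fingers and dark_stick below 0.1 N and x of pale_stick in the frame of green_board between 0.02 and 0.044 m and y of pale_stick in the frame of green_board between -0.015 and 0.015 m and height (world z) of pale_stick between 0.006 and 0.016 m and contact force between the fingers and pale_stick below 0.1 N)) and horizontal distance between yellow_wall and yellow_board below 0.015 m and angle between the x axis of yellow_wall and the x axis of yellow_board, either way round below 0.2 rad and angle between each of yellow_wall, green_wall's own z axis and vertical below 0.05 rad and height (world z) of yellow_wall between 0.006 and 0.014 m and linear speed of each of yellow_wall, green_wall below 0.02 m/s and angular speed of each of yellow_wall, green_wall below 0.2 rad/s and contact force between the fingers and yellow_wall below 0.1 N and horizontal distance between green_wall and green_board below 0.015 m and angle between the x axis of green_wall and the x axis of green_board, either way round below 0.2 rad and height (world z) of green_wall between 0.02 and 0.028 m and contact force between the fingers and green_wall below 0.1 N); the robot touches nothing.
It fails at once if a wall is let go in the air, its underside more than 80 mm above the bench ((height (world z) of green_wall above 0.08 m and contact force between the fingers and green_wall below 0.05 N) or (height (world z) of yellow_wall above 0.08 m and contact force between the fingers and yellow_wall below 0.05 N)).
It fails at once if the copper cap or the stone block is moved more than 20 mm or tipped (distance of any of copper_cap, stone_block from where it was at the start of the episode above 0.02 m or angle between any of copper_cap, stone_block's own z axis and vertical above 0.3 rad).
It also fails if it takes over 144 s, if anything falls off the work surface, if the arm or the gripper's body presses on something with over 40 N, if the wrist force passes 120 N, or if a joint passes its speed limit or range.

## Working session

There is one attempt and no reset: what is moved stays moved. The work goes in short steps, Python scripts to look and compute and a shell command to move; the robot and the scene stay as the last step left them, time stands still between calls to the robot, and variables do not carry over. Pictures are saved under pics/ and viewed, at most 14 in all, crops included, and the job is handed in when it is done.

```bash
mkdir -p pics
python3 - <<'E'
from bench import bot
import cv2
for n in("scene","side"):
    im=bot.snapshot(n); cv2.imwrite(f"pics/{n}0.png",im); print(n,bot.get_calibration(n))
print(bot.get_calibration("wrist")); print(bot.get_state())
E
```

```text
scene {'fx': 481.58682908357656, 'fy': 481.58682908357656, 'cx': 327.9858413210366, 'cy': 198.50448929946913, 'rvec': array([ 1.91401413,  1.23320111, -0.64018908]), 'tvec': array([-0.26289798, -0.29436695,  1.59130111])}
side {'fx': 494.4289783256736, 'fy': 494.4289783256736, 'cx': 318.1287945039971, 'cy': 191.67169760375904, 'rvec': array([ 2.0585236 , -0.13219458,  0.10670191]), 'tvec': array([-0.61148663,  0.07002634,  1.0344661 ])}
{'fx': 309.70691628693146, 'fy': 309.70691628693146, 'cx': 316.1892812774829, 'cy': 200.08271516304936, 'T_tool_cam': array([[-3.30226622e-04, -9.47505147e-01, -3.19740344e-01,
         8.34046920e-02],
       [ 9.99999295e-01,  5.16936615e-05, -1.18598234e-03,
         4.82772214e-04],
       [ 1.14025292e-03, -3.19740510e-01,  9.47504462e-01,
        -1.46750046e-01],
       [ 0.00000000e+00,  0.00000000e+00,  0.00000000e+00,
         1.00000000e+00]])}
{'t': 0.1, 'joints': array([ 9.51718106e-01,  1.81438157e-01,  1.60789169e+00,  6.81297718e-07,
        1.35379155e+00, -2.06297674e-01]), 'qd': array([ 0.00013932, -0.00136413, -0.00115624,  0.00138587, -0.00048516,
       -0.00051668]), 'joint_efforts': array([ 5.79618536e-04, -4.34826207e+01, -3.42695189e+01,  7.03653297e-02,
        3.41683743e-02, -2.16755194e-05]), 'tool_pos': array([0.23036854, 0.5263201 , 0.23792419]), 'orientation': array([ 2.04928137e-01,  9.78776723e-01, -7.00067661e-04, -3.06874174e-04]), 'force': array([0.77569559, 0.48419268, 1.03742873]), 'moment': array([-0.05475428, -0.02392759, -0.02960284]), 'finger_force': 0.0, 'gripper_width': 1.0006930637362257}
```

View pics/scene0.png

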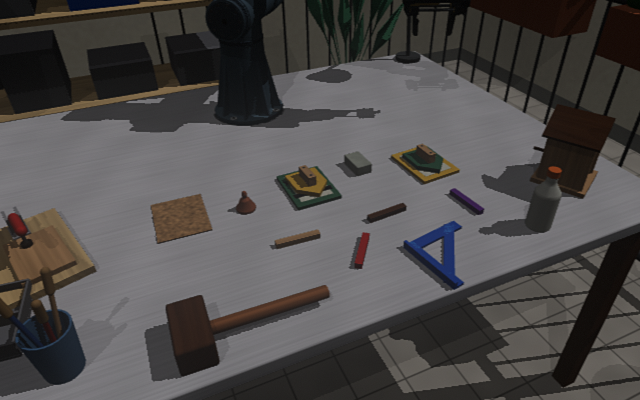

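View pics/side0.png

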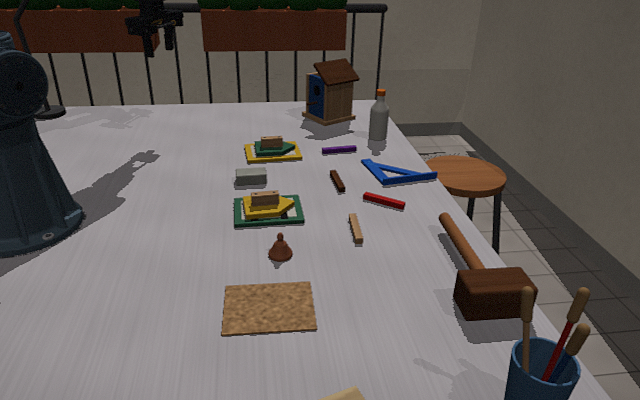

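The scene view shows the mat near (181,217), the green board with the yellow wall at (309,187), and the yellow board with the green wall at (425,163). The pale stick is at (297,239), the dark stick at (386,212), the cap at (246,205) and the block at (358,163). The side view agrees. Next I'll compute coarse positions.

```bash
cat > h.py <<'E'
import numpy as np, cv2
from bench import bot
from scipy.spatial.transform import Rotation as R
def ray(name,uv,st=None):
    c=bot.get_calibration(name); uv=np.atleast_2d(np.array(uv,float))
    x=(uv-[c["cx"],c["cy"]])/c["fx"]
    if name=="wrist":
        r=np.linalg.norm(x,axis=1,keepdims=True)+1e-12
        d=np.hstack([x/r*np.sin(r),np.cos(r)])
        T=np.eye(4);T[:3,:3]=R.from_quat(st["orientation"]).as_matrix();T[:3,3]=st["tool_pos"]
        T=T@c["T_tool_cam"]; return T[:3,3],d@T[:3,:3].T
    M=R.from_rotvec(c["rvec"]).as_matrix()
    return -M.T@c["tvec"],np.hstack([x,np.ones((len(x),1))])@M
def plane(name,uv,z,st=None):
    o,d=ray(name,uv,st); return (o+d*((z-o[2])/d[:,2])[:,None])[:,:2]
def proj(st,P):  # world -> wrist pixels
    c=bot.get_calibration("wrist");T=np.eye(4);T[:3,:3]=R.from_quat(st["orientation"]).as_matrix();T[:3,3]=st["tool_pos"]
    T=np.linalg.inv(T@c["T_tool_cam"]);p=np.asarray(P)@T[:3,:3].T+T[:3,3]
    n=np.linalg.norm(p[:,:2],axis=1);a=np.arctan2(n,p[:,2])
    return p[:,:2]/n[:,None]*a[:,None]*c["fx"]+[c["cx"],c["cy"]]
E
python3 - <<'E'
from h import *
np.set_printoptions(precision=3,suppress=True)
D={"scene":dict(gb=([(277,181),(323,167),(341,192),(297,207)],.01),yb=([(391,160),(434,145),(459,166),(420,181)],.01),mat=([(151,205),(201,194),(212,229),(161,241)],.004),pale=([(275,242),(320,234)],.007),dark=([(367,217),(406,208)],.007),cap=([(246,211)],0),block=([(358,163)],.014)),
"side":dict(gb=([(239,198),(299,195),(303,223),(233,227)],.01),yb=([(246,144),(297,142),(301,159),(245,162)],.01),mat=([(222,284),(311,283),(316,330),(222,333)],.004),pale=([(351,214),(359,242)],.007),dark=([(333,171),(342,191)],.007),cap=([(281,257)],0),block=([(251,176)],.014))}
for n in D:
    for k,(u,z) in D[n].items():
        p=plane(n,u,z); print(n,k,p.mean(0),p.round(3).tolist() if len(p)>1 else "")
E
```

```text
scene gb [0.513 0.008] [[0.456, -0.059], [0.445, 0.075], [0.569, 0.069], [0.581, -0.052]]
scene yb [0.541 0.334] [[0.49, 0.256], [0.471, 0.407], [0.593, 0.404], [0.61, 0.271]]
scene mat [ 0.493 -0.308] [[0.417, -0.366], [0.423, -0.247], [0.569, -0.253], [0.563, -0.364]]
scene pale [ 0.683 -0.09 ] [[0.674, -0.139], [0.691, -0.04]]
scene dark [0.685 0.132] [[0.681, 0.082], [0.689, 0.181]]
scene cap [ 0.532 -0.163] 
scene block [0.472 0.165] 
side gb [ 0.507 -0.008] [[0.442, 0.054], [0.58, 0.054], [0.575, -0.07], [0.429, -0.07]]
side yb [0.533 0.314] [[0.461, 0.374], [0.608, 0.376], [0.607, 0.256], [0.457, 0.251]]
side mat [ 0.489 -0.315] [[0.412, -0.248], [0.568, -0.263], [0.561, -0.379], [0.415, -0.368]]
side pale [ 0.682 -0.094] [[0.685, -0.04], [0.679, -0.149]]
side dark [0.683 0.124] [[0.682, 0.18], [0.685, 0.069]]
side cap [ 0.521 -0.173] 
side block [0.471 0.157]
```

```bash
python3 -m inch '3 -2.5 0 0.1 0;3 -2.5 0 0.1 0;3 -2.5 0 0.1 0;3 -2.5 0 0.1 0;3 -2.5 0 0.01 0;3 -2.5 0 0 0;3 -2.5 0 0 0;3 -2.5 0 0 0;1 0 0 0 0;0 0 0 0 0;0 0 0 0 0;0 0 0 0 0'
python3 - <<'E'
from h import *
s=bot.get_state();print(s);im=bot.snapshot("wrist");cv2.imwrite("pics/w1.png",im)
E
```

```text
t: 1.1
tool_pos: [0.4794, 0.3276, 0.2383]
orientation: [0.001, 1.0, -0.0, -0.001]
force: [-0.5, 0.5, -0.5]
gripper_width: 1.004
finger_force: 0.0
{'t': 1.1, 'joints': array([ 3.94867851e-01,  1.94205168e-01,  1.59218697e+00,  4.62493561e-04,
        1.35643536e+00, -1.17442778e+00]), 'qd': array([ 0.01657209, -0.00795269,  0.00282757, -0.00092222, -0.00184345,
       -0.00391623]), 'joint_efforts': array([-9.88512710e-01, -4.37048328e+01, -3.44836342e+01, -3.46863619e-02,
        4.55214211e-02,  3.17897604e-03]), 'tool_pos': array([0.47936386, 0.32755135, 0.23830139]), 'orientation': array([ 7.99678504e-04,  9.99999464e-01, -2.94692459e-05, -6.56799923e-04]), 'force': array([-0.45244603,  0.50642775, -0.46883213]), 'moment': array([ 0.0126427 , -0.04405291,  0.01495991]), 'finger_force': 0.0, 'gripper_width': 1.0040194598484746}
```

View pics/w1.png

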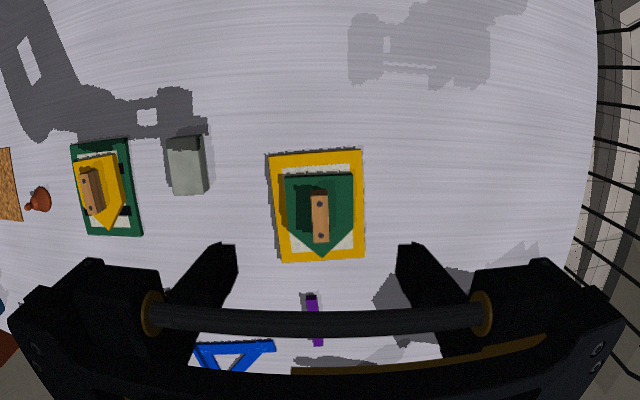

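Looking down, the yellow board spans about (266,148)–(366,263) with the green wall's cleat at (320,215). The yellow wall is at far left, with its cleat at about (91,192). I'll measure by colour segmentation.

```bash
cat >> h.py <<'E'
HUE=dict(yellow=((18,120,60),(30,255,255)),green=((60,90,20),(90,255,160)),wood=((8,70,110),(17,190,255)))
def rect(im,st,hue,z,roi,lo=None):
    """min-area rectangle (cx,cy,long,short,angle of long side) in world of the biggest blob in roi (u0,v0,u1,v1)"""
    h=cv2.cvtColor(im,cv2.COLOR_BGR2HSV);l,u=lo or HUE[hue]
    m=cv2.inRange(h,np.array(l),np.array(u));k=np.zeros_like(m);u0,v0,u1,v1=roi;k[v0:v1,u0:u1]=m[v0:v1,u0:u1]
    cs,_=cv2.findContours(k,cv2.RETR_EXTERNAL,cv2.CHAIN_APPROX_NONE)
    c=max(cs,key=cv2.contourArea).reshape(-1,2)
    p=plane("wrist",c,z,st)
    (cx,cy),(w,hh),a=cv2.minAreaRect((p*1000).astype(np.float32))
    if w<hh:w,hh,a=hh,w,a+90
    return np.round([cx,cy,w,hh,(a+90)%180-90],1)
E
python3 - <<'E'
from h import *
im=cv2.imread("pics/w1.png");s=bot.get_state()
h=cv2.cvtColor(im,cv2.COLOR_BGR2HSV)
for n,(u,v) in dict(cleat=(322,225),cleat2=(315,215),yb=(275,200),gw=(340,200),pale=(350,168),shadow=(303,205)).items(): print(n,h[v,u])
print("yb",rect(im,s,"yellow",.01,(255,135,380,275)))
print("cleat",rect(im,s,"wood",.048,(295,170,345,260)))
print("gw",rect(im,s,"green",.022,(270,155,360,262)))
x0,y0=250,135
cv2.imwrite("pics/c1.png",cv2.resize(im[135:275,250:380],None,fx=4,fy=4,interpolation=cv2.INTER_CUBIC))
E
```

```text
cleat [ 16 141 159]
cleat2 [ 16 149 156]
yb [ 23 255 187]
gw [ 75 145  74]
pale [ 23 228 171]
shadow [ 75 150  34]
yb [534.6 330.9 151.  116.1   4.3]
cleat [533.5 332.2  58.7  19.    2.1]
gw [541.  331.6 111.6  83.1   2.1]
```

View pics/c1.png

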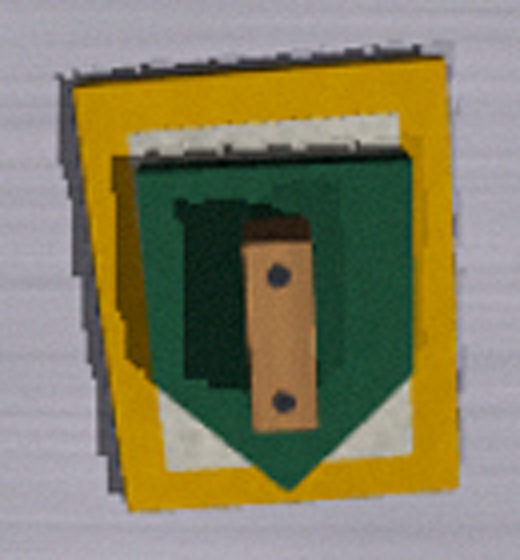

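Sizes match the model, so the measurement is good. Yellow board: (534.6, 330.9) mm at 4.3°. Green wall cleat: (533.5, 332.2) at 2.1°. Going in to grasp.

```bash
python3 -m inch '3 0.5 -3 0.035 0;2.4 0 -3 0 0;0 0 -4 0 0;0 0 -4 0 0;0 0 -3 0 0;0 0 -2 0 0;0 0 -1 0 0;0 0 0 0 0;0 0 0 0 0;0 0 0 0 0'
python3 -c "
from h import *
s=bot.get_state();print(s['tool_pos'],R.from_quat(s['orientation']).as_euler('xyz',degrees=True))"
```

```text
t: 1.98
tool_pos: [0.535, 0.3327, 0.0416]
orientation: [-0.017, 1.0, 0.001, 0.002]
force: [-0.1, 0.3, 0.5]
gripper_width: 1.001
finger_force: 0.0
[0.53495332 0.33268081 0.04160501] [ 1.79936076e+02  1.77769357e-01 -1.78105428e+02]
```

```bash
python3 -m inch '0 0 -1 0 0;0 0 -0.4 0 0;0 0 0 0 0;0 0 0 0 255;0 0 0 0 255;0 0 0 0 255;0 0 0 0 255;0 0 0 0 255;0 0 0 0 255;0 0 0 0 255;0 0 0 0 255;0 0 0 0 255' 25
python3 -m inch '0 0 0 0 255;0 0 0 0 255;0 0 0 0 255;0 0 0 0 255'
```

```text
t: 2.98
tool_pos: [0.5339, 0.3316, 0.0255]
orientation: [-0.016, 1.0, -0.0, 0.0]
force: [0.1, -0.1, -0.4]
gripper_width: 0.342
finger_force: 0.0
t: 3.32
tool_pos: [0.5339, 0.3316, 0.0254]
orientation: [-0.016, 1.0, -0.0, -0.0]
force: [-0.2, -0.3, -0.3]
gripper_width: 0.223
finger_force: 25.0
```

```bash
python3 -m inch '0 0 0.5 0 255;0 0 1.5 0 255;0 0 3 0 255;0 0 3 0 255;0 0 2 0 255;-0.5 -1 1 0 255;-0.5 -2 0 0 255;-0.5 -3 0 0 255;-0.5 -3 0 0 255;-0.5 -3 0 0 255;-0.5 -3 0 0 255;-0.5 -3 0 0 255'
python3 -m inch '-0.5 -3 0 0 255;-0.3 -3 0 0 255;0 -3 0 0 255;0 -3 0 0 255;0 -3 0 0 255;0 -3 0 0 255;0 -3 0 0 255;0 -3 0 0 255;0 -3 0 0 255;0 -3 0 0 255;0 -3 0 0 255;0 -3 0 0 255'
python3 -m inch '0 -3 0 0 255;0 -3 0 0 255;0 -2.4 0 0 255;0 -1 0 0 255;0 0 0 0 255;0 0 0 0 255;0 0 0 0 255'
```

```text
t: 4.32
tool_pos: [0.4984, 0.1504, 0.1358]
orientation: [-0.016, 1.0, -0.0, 0.0]
force: [0.4, 1.6, -0.3]
gripper_width: 0.229
finger_force: 25.0
t: 5.32
tool_pos: [0.4907, -0.2099, 0.1359]
orientation: [-0.016, 1.0, -0.0, 0.0]
force: [1.3, 0.3, -0.2]
gripper_width: 0.226
finger_force: 25.0
t: 5.9
tool_pos: [0.4908, -0.3007, 0.1352]
orientation: [-0.017, 1.0, 0.001, -0.0]
force: [-0.0, -0.2, -0.7]
gripper_width: 0.226
finger_force: 25.0
```

```bash
python3 -m inch '0 -1 -2 0 255;0 0 -3 0 255;0 0 -3 0 255;0 0 -2 0 255;0 0 -1 0 255;0 0 -0.3 0 255;0 0 0 0 255;0 0 0 0 255;0 0 -0.2 0 255;0 0 0 0 255;0 0 0 0 255'
```

```text
t: 6.82
tool_pos: [0.4914, -0.3128, 0.0214]
orientation: [-0.016, 1.0, -0.001, 0.001]
force: [0.0, -0.2, -0.4]
gripper_width: 0.223
finger_force: 25.0
```

```bash
python3 -m inch '0 0 -0.15 0 255;0 0 -0.1 0 255;0 0 0 0 255;0 0 0 0 255;0 0 0 0 0;0 0 0 0 0;0 0 0 0 0;0 0 0 0 0;0 0 0 0 0;0 0 0 0 0;0 0 0 0 0;0 0 0 0 0'
python3 -m inch '0 0 0 0 0;0 0 0 0 0;0 0 1 0 0;0 0 2 0 0;0 0 4 0 0;0 0 4 0 0;0 0 4 0 0;0 0 4 0 0;0 2 3 0 0;0 3 0 0 0;0 4 0 0 0;-0.5 4 0 0 0'
python3 -m inch '-0.5 4 0 0 0;0 4 0 0 0;0 4 0 0 0;0 4 0 0 0;0 2 0 0 0;0 0 0 0 0;0 0 0 0 0;0 0 0 0 0;0 0 0 0 0'
python3 - <<'E'
from h import *
s=bot.get_state();im=bot.snapshot("wrist");cv2.imwrite("pics/w2.png",im);np.save("s2.npy",s,allow_pickle=True)
print(s["tool_pos"],R.from_quat(s['orientation']).as_euler('xyz',degrees=True))
E
```

```text
t: 7.82
tool_pos: [0.4909, -0.3124, 0.0179]
orientation: [-0.016, 1.0, 0.0, -0.0]
force: [-0.4, 0.7, 0.1]
gripper_width: 0.804
finger_force: 0.0
t: 8.82
tool_pos: [0.4863, -0.1818, 0.2397]
orientation: [-0.015, 1.0, -0.001, 0.001]
force: [0.5, -0.4, -0.2]
gripper_width: 1.002
finger_force: 0.0
t: 9.57
tool_pos: [0.4811, -0.0036, 0.2382]
orientation: [-0.015, 1.0, -0.0, 0.0]
force: [-0.2, 0.2, 0.1]
gripper_width: 1.005
finger_force: 0.0
[ 0.4810782  -0.00362246  0.23820577] [-1.79973890e+02  1.60403408e-02 -1.78237032e+02]
```

View pics/w2.png

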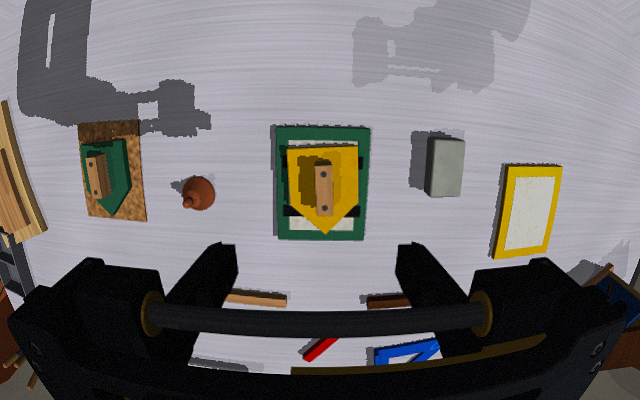

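The green wall now lies on the mat, with its cleat at (97,177). The green board and yellow wall are centred, cleat at (324,187), and the yellow board at (526,211) is bare.

Run:
```python
from h import *
im=cv2.imread("pics/w2.png");s=np.load("s2.npy",allow_pickle=True).item()
print("gb",rect(im,s,"green",.01,(262,110,380,250)))
print("cleat",rect(im,s,"wood",.048,(300,150,345,228)))
print("yw",rect(im,s,"yellow",.022,(275,135,370,240)))
print("green cleat on mat",rect(im,s,"wood",.042,(82,145,112,207)))
print("gw",rect(im,s,"green",.016,(70,130,140,220)))
print("yb",rect(im,s,"yellow",.01,(480,150,580,270)))
```

```text
gb [505.    3.9 149.4 114.8   1. ]
cleat [499.8   5.3  59.2  19.6   4. ]
yw [508.5   5.8 112.6  85.6   4. ]
green cleat on mat [ 497.1 -319.1   72.4   34.3   -1.2]
gw [ 500.  -309.7  111.2   91.5    2. ]
yb [534.3 329.9 150.9 116.2   4.3]
```

```bash
python3 -m inch '1.5 0.9 -3 0.039 0;0.4 0 -3 0 0;0 0 -4 0 0;0 0 -4 0 0;0 0 -3 0 0;0 0 -2 0 0;0 0 -1 0 0;0 0 -0.5 0 0;0 0 0 0 0;0 0 0 0 0;0 0 0 0 0'
```

```text
t: 10.53
tool_pos: [0.5013, 0.0061, 0.0345]
orientation: [-0.035, 0.999, -0.0, 0.001]
force: [-0.5, 0.1, 0.4]
gripper_width: 1.001
finger_force: 0.0
```

```bash
python3 -m inch '-0.1 0 -0.5 0 0;0 0 -0.35 0 0;0 0 0 0 0;0 0 0 0 255;0 0 0 0 255;0 0 0 0 255;0 0 0 0 255;0 0 0 0 255;0 0 0 0 255;0 0 0 0 255;0 0 0 0 255;0 0 0 0 255' 25
python3 -m inch '0 0 0 0 255;0 0 0 0 255;0 0 0 0 255;0 0 0 0 255'
```

```text
t: 11.53
tool_pos: [0.4989, 0.0066, 0.0245]
orientation: [-0.036, 0.999, -0.0, 0.0]
force: [0.0, -0.2, -0.5]
gripper_width: 0.345
finger_force: 0.0
t: 11.87
tool_pos: [0.4989, 0.0066, 0.0244]
orientation: [-0.036, 0.999, -0.0, -0.0]
force: [1.2, -1.0, -1.0]
gripper_width: 0.22
finger_force: 25.0
```

```bash
python3 -m inch '0 0 0.5 0 255;0 0 1.5 0 255;0 0 3 0 255;0 0 3 0 255;0 0 2 0 255;0.5 1 1 0 255;0.5 2 0 0 255;0.5 3 0 0 255;0.5 3 0 0 255;0.5 3 0 0 255;0.5 3 0 0 255;0.5 3 0 0 255'
python3 -m inch '0 3 0 0 255;0 3 0 0 255;0 3 0 0 255;0 3 0 0 255;0 1.4 0 0 255;0 0.5 0 0 255;0 0 -1 0 255;0 0 -2 0 255;0 0 -2 0 255;0 0 0 0 255;0 0 0 0 255;0 0 0 0 255'
```

```text
t: 12.87
tool_pos: [0.5335, 0.1888, 0.1337]
orientation: [-0.036, 0.999, 0.0, -0.001]
force: [0.5, -0.5, -0.1]
gripper_width: 0.227
finger_force: 25.0
t: 13.87
tool_pos: [0.5344, 0.3247, 0.0848]
orientation: [-0.035, 0.999, -0.0, 0.0]
force: [0.1, 0.4, -0.1]
gripper_width: 0.226
finger_force: 25.0
```

```bash
python3 -m inch '0 0.55 -1 0 255;0 0 -2 0 255;0 0 -1.5 0 255;0 0 -0.7 0 255;0 0 -0.3 0 255;0 0 0 0 255;0 0 0 0 255;0 0 0 0 255'
```

```text
t: 14.53
tool_pos: [0.5348, 0.3315, 0.0306]
orientation: [-0.036, 0.999, 0.0, 0.001]
force: [0.3, -0.6, -1.0]
gripper_width: 0.228
finger_force: 25.0
```

```bash
python3 -m inch '0 -0.1 -0.3 0 255;0 0 -0.2 0 255;0 0 -0.1 0 255;0 0 0 0 255;0 0 0 0 255;0 0 0 0 0;0 0 0 0 0;0 0 0 0 0;0 0 0 0 0;0 0 0 0 0;0 0 0 0 0;0 0 0 0 0'
python3 -m inch '0 0 0 0 0;0 0 0 0 0;0 0 0 0 0;0 0 1 0 0;0 0 2 0 0;0 0 3 0 0;0 0 4 0 0;0 0 4 0 0;0 0 3 0 0'
python3 -m inch '1 -1.2 0 -0.12 0;1 -1.2 0 -0.12 0;1 -1.2 0 -0.12 0;1 -1.2 0 -0.12 0;1 -1.2 0 -0.12 0;1 -1.2 0 -0.12 0;1 -1.2 0 -0.12 0;1 -1.2 0 -0.12 0;1 -1.2 0 -0.12 0;1 -1.2 0 -0.12 0;1 -1.2 0 -0.12 0;1 -1.2 0 -0.12 0'
python3 -m inch '0.5 -1.2 0 -0.12 0;0 0 0 -0.09 0;0 0 0 0 0;0 0 0 0 0;0 0 0 0 0'
python3 - <<'E'
from h import *
s=bot.get_state();im=bot.snapshot("wrist");cv2.imwrite("pics/w3.png",im);np.save("s3.npy",s,allow_pickle=True)
print(s["joints"],R.from_quat(s['orientation']).as_euler('xyz',degrees=True))
E
```

```text
t: 15.53
tool_pos: [0.5339, 0.3301, 0.0234]
orientation: [-0.036, 0.999, -0.0, -0.0]
force: [-1.2, 0.2, 0.2]
gripper_width: 0.729
finger_force: 0.0
t: 16.28
tool_pos: [0.5347, 0.3305, 0.198]
orientation: [-0.036, 0.999, 0.001, 0.002]
force: [0.4, 1.0, -0.5]
gripper_width: 0.999
finger_force: 0.0
t: 17.28
tool_pos: [0.6544, 0.1855, 0.1944]
orientation: [0.634, 0.773, 0.0, 0.0]
force: [-0.3, -0.4, 0.9]
gripper_width: 0.999
finger_force: 0.0
t: 17.7
tool_pos: [0.6588, 0.1745, 0.1939]
orientation: [0.709, 0.705, 0.0, 0.0]
force: [-0.3, -0.1, 0.1]
gripper_width: 1.0
finger_force: 0.0
[8.51195266e-02 4.49841574e-01 1.35529961e+00 1.23268950e-04
 1.33618402e+00 8.99292687e-02] [ 1.79985355e+02 -8.21818283e-03  8.97227822e+01]
```

View pics/w3.png

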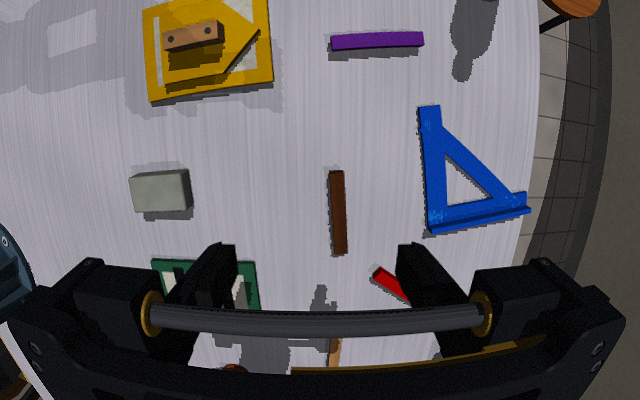

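The dark stick runs from (336,171) to (340,255). The yellow wall lies square on its board at top left.

Run:
```python
from h import *
im=cv2.imread("pics/w3.png");s=np.load("s3.npy",allow_pickle=True).item()
h=cv2.cvtColor(im,cv2.COLOR_BGR2HSV);print(h[210,334],h[210,344],h[210,338],s["tool_pos"])
print("dark",rect(im,s,0,.014,(315,155,360,270),((0,90,45),(18,255,140))))
print("yw cleat",rect(im,s,"wood",.048,(155,15,230,55)))
print("yw+yb",rect(im,s,"yellow",.01,(130,0,285,110)))
```

```text
[ 13 215  63] [ 12 213  55] [ 12 181  62] [0.65875786 0.17447449 0.19389924]
dark [684.1 129.7 100.3  15.8 -86.3]
yw cleat [535.5 330.5  59.   18.9   3.9]
yw+yb [535.6 330.7 150.6 115.7   4.2]
```

```bash
python3 -m inch '1.5 -2.5 -3 0.069 0;1 -2 -3 0 0;0 0 -4 0 0;0 0 -3.5 0 0;0 0 -2.5 0 80;0 0 -1 0 80;0 0 0 0 80;0 0 0 0 80;0 0 0 0 80;0 0 0 0 80'
```

```text
t: 18.58
tool_pos: [0.6858, 0.1295, 0.0266]
orientation: [0.685, 0.729, 0.002, 0.002]
force: [-0.7, 0.8, 0.1]
gripper_width: 0.688
finger_force: 0.0
```

```bash
python3 -m inch '-0.1 0 -1.2 0 80;0 0 -0.7 0 80;0 0 -0.2 0 80;0 0 0 0 80;0 0 0 0 255;0 0 0 0 255;0 0 0 0 255;0 0 0 0 255;0 0 0 0 255;0 0 0 0 255;0 0 0 0 255;0 0 0 0 255' 15
python3 -m inch '0 0 0 0 255;0 0 0 0 255;0 0 0 0 255'
```

```text
t: 19.58
tool_pos: [0.683, 0.1292, 0.0027]
orientation: [0.685, 0.728, 0.0, 0.0]
force: [0.3, -0.5, 0.5]
gripper_width: 0.184
finger_force: 15.0
t: 19.83
tool_pos: [0.683, 0.1292, 0.0027]
orientation: [0.685, 0.728, 0.0, 0.0]
force: [-0.1, 0.5, 1.2]
gripper_width: 0.179
finger_force: 15.0
```

```bash
python3 -m inch '0 0 0.5 0 255;0 0 1.5 0 255;0 0 3 0 255;0 0 2.5 0 255;-1.5 -1.5 0 -0.045 255;-2.6 -2.2 0 0 255;-3 -2.5 0 0 255;-3 -2.5 0 0 255;-2.5 -2.2 0 0 255;-1.5 -1.4 0 0 255;-0.5 -0.2 0 0 255;0 0 0 0 255'
python3 -m inch '0 0 -1 0 255;0 0 -1.5 0 255;0 0 -1 0 255;0 0 0 0 255;0 0 0 0 255;0 0 0 0 255'
python3 -c "
from h import *
s=bot.get_state();print(R.from_quat(s['orientation']).as_euler('xyz',degrees=True))"
```

```text
t: 20.83
tool_pos: [0.5365, 0.0035, 0.0788]
orientation: [0.702, 0.712, 0.0, 0.0]
force: [-0.0, -0.8, 0.8]
gripper_width: 0.181
finger_force: 15.0
t: 21.33
tool_pos: [0.5373, 0.0046, 0.0426]
orientation: [0.701, 0.713, -0.0, -0.0]
force: [0.3, -0.7, -1.0]
gripper_width: 0.186
finger_force: 15.0
[-1.79996858e+02 -2.21922672e-03  9.09621167e+01]
```

```bash
python3 -m inch '0 0 -1.2 0 255;0 0 -1 0 255;0 0 -0.5 0 255;0 0 -0.2 0 255;0 0 0 0 255;0 0 0 0 255;0 0 0 0 255'
```

```text
t: 21.92
tool_pos: [0.5369, 0.0041, 0.0134]
orientation: [0.701, 0.713, -0.0, 0.0]
force: [-0.1, 0.4, -0.4]
gripper_width: 0.175
finger_force: 15.0
```

```bash
python3 -m inch '0 0 -0.05 0 255;0 0 0 0 140;0 0 0 0 140;0 0 0 0 140;0 0 0 0 140;0 0 0 0 140;0 0 1 0 140;0 0 2 0 140;0 0 4 0 0;0 0 4 0 0;1.5 -0.5 4 0 0;3 -1 3 0 0'
python3 -m inch '3 -1 0 0 0;3 -2 0 0 0;2 -1 0 0 0;0 0 0 0 0;0 0 0 0 0;0 0 0 0 0'
python3 - <<'E'
from h import *
s=bot.get_state();im=bot.snapshot("wrist");cv2.imwrite("pics/w4.png",im);np.save("s4.npy",s,allow_pickle=True)
print(s["tool_pos"],R.from_quat(s['orientation']).as_euler('xyz',degrees=True))
E
```

```text
t: 22.92
tool_pos: [0.5794, -0.0093, 0.195]
orientation: [0.701, 0.713, 0.001, 0.001]
force: [2.0, 0.0, 0.1]
gripper_width: 0.731
finger_force: 0.0
t: 23.42
tool_pos: [0.6592, -0.0497, 0.1904]
orientation: [0.701, 0.713, -0.0, -0.001]
force: [0.4, -0.1, 0.7]
gripper_width: 0.998
finger_force: 0.0
[ 0.6591708  -0.04968695  0.19037755] [-1.79929525e+02 -3.05125082e-02  9.09247214e+01]
```

View pics/w4.png

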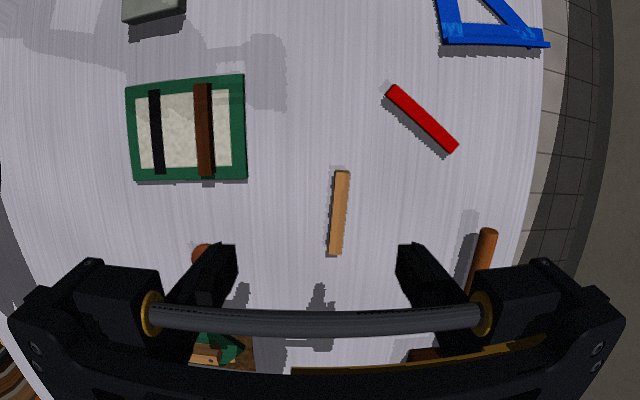

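The dark stick lies on the +x line, around (204,129), and the free black line is near (157,132). The pale stick runs from (342,171) to (335,255).

Run:
```python
from h import *
im=cv2.imread("pics/w4.png");s=np.load("s4.npy",allow_pickle=True).item()
print("pale",rect(im,s,0,.014,(315,155,365,270),((8,60,90),(25,220,255))))
print("dark",rect(im,s,0,.024,(188,70,222,190),((0,90,45),(18,255,140))))
print("gb",rect(im,s,"green",.01,(115,65,260,195)))
print("line",rect(im,s,0,.01,(145,85,175,180),((0,0,0),(180,255,40))))
```

```text
pale [684.5 -92.5 100.1  16.2  87.1]
dark [537.    4.7  99.4  15.2 -89. ]
gb [506.9   4.2 150.8 115.1   0.9]
line [473.2   3.4 100.5  15.4 -89.1]
```

```bash
python3 -m inch '1.5 -2.3 -3 -0.067 0;1 -2 -3 0 0;0 0 -4 0 0;0 0 -3.5 0 0;0 0 -2.5 0 80;0 0 -1 0 80;0 0 0 0 80;0 0 0 0 80;0 0 0 0 80;0 0 0 0 80'
```

```text
t: 24.3
tool_pos: [0.687, -0.0935, 0.0236]
orientation: [0.725, 0.689, 0.001, 0.002]
force: [-0.4, 0.5, -0.8]
gripper_width: 0.687
finger_force: 0.0
```

```bash
python3 -m inch '-0.1 0 -1 0 80;0 0 -0.6 0 80;0 0 -0.1 0 80;0 0 0 0 80;0 0 0 0 255;0 0 0 0 255;0 0 0 0 255;0 0 0 0 255;0 0 0 0 255;0 0 0 0 255;0 0 0 0 255;0 0 0 0 255' 15
python3 -m inch '0 0 0 0 255;0 0 0 0 255;0 0 0 0 255'
```

```text
t: 25.3
tool_pos: [0.6842, -0.0932, 0.0036]
orientation: [0.725, 0.689, 0.0, 0.0]
force: [-0.1, 0.7, 0.5]
gripper_width: 0.179
finger_force: 15.0
t: 25.55
tool_pos: [0.6841, -0.0932, 0.0036]
orientation: [0.725, 0.689, 0.0, 0.0]
force: [-0.5, -0.4, 0.3]
gripper_width: 0.182
finger_force: 15.0
```

```bash
python3 -m inch '0 0 0.5 0 255;0 0 1.5 0 255;0 0 3 0 255;0 0 2.5 0 255;-1.5 0.5 0 0.068 255;-3 1.4 0 0 255;-3 1.4 0 0 255;-3 1.4 0 0 255;-3 1.4 0 0 255;-3 1.4 0 0 255;-2.5 1.2 0 0 255;-1.5 0.7 0 0 255'
python3 -m inch '-0.6 0.2 0 0 255;0 0 0 0 255;0 0 -1 0 255;0 0 -1.5 0 255;0 0 -1 0 255;0 0 0 0 255;0 0 0 0 255;0 0 0 0 255'
python3 -c "
from h import *
s=bot.get_state();print(R.from_quat(s['orientation']).as_euler('xyz',degrees=True))"
```

```text
t: 26.55
tool_pos: [0.4765, 0.0021, 0.0792]
orientation: [0.701, 0.713, -0.0, -0.0]
force: [-0.7, 0.4, 0.1]
gripper_width: 0.176
finger_force: 15.0
t: 27.22
tool_pos: [0.4736, 0.0025, 0.0435]
orientation: [0.701, 0.713, -0.0, -0.0]
force: [0.1, 0.6, -0.1]
gripper_width: 0.181
finger_force: 15.0
[-1.79995667e+02 -2.61100045e-04  9.09542415e+01]
```

```bash
python3 -m inch '0 0 -1.2 0 255;0 0 -1 0 255;0 0 -0.5 0 255;0 0 -0.2 0 255;0 0 0 0 255;0 0 0 0 255;0 0 0 0 255'
```

```text
t: 27.8
tool_pos: [0.4734, 0.0027, 0.0149]
orientation: [0.701, 0.713, 0.0, 0.0]
force: [-0.8, -0.4, 0.6]
gripper_width: 0.178
finger_force: 15.0
```

```bash
python3 -m inch '0 0 -0.13 0 255;0 0 0 0 255;0 0 0 0 140;0 0 0 0 140;0 0 0 0 140;0 0 0 0 140;0 0 0 0 140;0 0 1 0 140;0 0 2 0 140;0 0 4 0 0;0 0 4 0 0;0 0 4 0 0'
python3 -m inch '0 -2 3 0.122 0;0 -2.4 2 0.122 0;0 -2.4 0 0.122 0;0 -2.4 0 0.122 0;0 -2.4 0 0.122 0;0 -2.4 0 0.122 0;0 -2.4 0 0.122 0;0 -2.4 0 0.122 0;0 -2.4 0 0.122 0;0 -2.4 0 0.122 0;0 -2.4 0 0.122 0;0 -2.4 0 0.122 0'
python3 -m inch '0 -2.4 0 0.122 0;0 -1.2 0 0 0;0 0 0 0 0;0 0 0 0 0;0 0 0 0 0'
python3 - <<'E'
from h import *
s=bot.get_state();im=bot.snapshot("wrist");cv2.imwrite("pics/w5.png",im);np.save("s5.npy",s,allow_pickle=True)
print(s["tool_pos"],s["joints"],R.from_quat(s['orientation']).as_euler('xyz',degrees=True))
E
```

```text
t: 28.8
tool_pos: [0.4724, 0.003, 0.1652]
orientation: [0.701, 0.713, -0.0, -0.0]
force: [1.7, -0.6, -0.6]
gripper_width: 0.655
finger_force: 0.0
t: 29.8
tool_pos: [0.4728, -0.2823, 0.214]
orientation: [0.042, 0.999, -0.0, 0.0]
force: [0.5, 0.2, 0.3]
gripper_width: 1.002
finger_force: 0.0
t: 30.22
tool_pos: [0.473, -0.3159, 0.2132]
orientation: [-0.015, 1.0, 0.0, -0.0]
force: [-0.2, 0.6, -0.1]
gripper_width: 0.999
finger_force: 0.0
[ 0.47302008 -0.31591289  0.21320185] [-7.97677488e-01  1.91338478e-01  1.64796099e+00  4.43267062e-04
  1.30313752e+00 -2.39875406e+00] [ 1.79947804e+02 -1.46859152e-02 -1.78271790e+02]
```

View pics/w5.png

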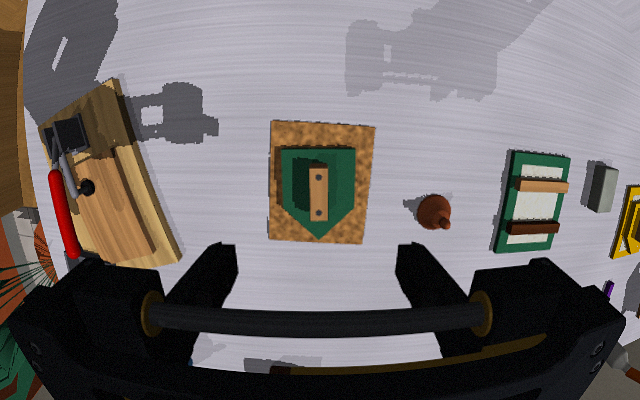

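The green wall is on the mat, cleat at (318,193). On the green board both sticks lie along y: pale at (542,186), dark at (532,228). I'll check whether the pale stick is offset.

Run:
```python
from h import *
im=cv2.imread("pics/w5.png");s=np.load("s5.npy",allow_pickle=True).item()
print("cleat",rect(im,s,"wood",.042,(305,160,332,226)))
print("gw",rect(im,s,"green",.016,(272,140,362,242)))
print("pale",rect(im,s,0,.024,(505,172,580,200),((8,60,90),(25,220,255))))
print("dark",rect(im,s,0,.024,(500,215,565,242),((0,90,25),(18,255,140))))
print("gb",rect(im,s,"green",.01,(485,140,580,260)))
cv2.imwrite("pics/c5.png",cv2.resize(im[135:265,480:600],None,fx=4,fy=4,interpolation=cv2.INTER_CUBIC))
```

```text
cleat [ 490.7 -313.1   58.9   19.2    2.3]
gw [ 499.3 -312.7  110.9   83.2    2.2]
pale [473.5   2.9  99.   15.8 -88.7]
dark [536.2   4.   98.6  16.  -88.8]
gb [505.4   0.8 149.8 120.9   0.9]
```

View pics/c5.png

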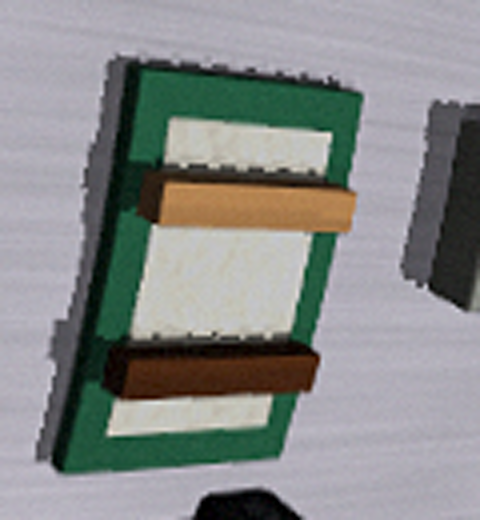

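Only parallax: both sticks are centred on their lines. Next I'll grasp the green wall.

```bash
python3 -m inch '1.8 0.3 -3 0.01 0;0 0 -4 0 0;0 0 -4 0 0;0 0 -3.5 0 0;0 0 -2 0 0;0 0 -1 0 0;0 0 0 0 0;0 0 0 0 0;0 0 0 0 0'
```

```text
t: 31.02
tool_pos: [0.4924, -0.3149, 0.0403]
orientation: [-0.021, 1.0, -0.001, 0.001]
force: [0.3, 0.3, 0.9]
gripper_width: 1.0
finger_force: 0.0
```

```bash
python3 -m inch '-0.1 0.1 -1 0 0;0 0 -0.7 0 0;0 0 -0.2 0 0;0 0 0 0 255;0 0 0 0 255;0 0 0 0 255;0 0 0 0 255;0 0 0 0 255;0 0 0 0 255;0 0 0 0 255;0 0 0 0 255;0 0 0 0 255' 25
python3 -m inch '0 0 0 0 255;0 0 0 0 255;0 0 0 0 255;0 0 0 0 255'
```

```text
t: 32.02
tool_pos: [0.4901, -0.3132, 0.0193]
orientation: [-0.021, 1.0, -0.0, 0.0]
force: [-0.3, 0.3, 0.0]
gripper_width: 0.341
finger_force: 0.0
t: 32.35
tool_pos: [0.4901, -0.3132, 0.0192]
orientation: [-0.021, 1.0, -0.0, -0.0]
force: [0.2, 0.6, 0.9]
gripper_width: 0.223
finger_force: 25.0
```

```bash
python3 -m inch '0 0 0.5 0 255;0 0 1.5 0 255;0 0 3 0 255;0 0 3 0 255;0 0 2 0 255;0 1 1.5 -0.024 255;0.5 2 0 0 255;0.5 3 0 0 255;0.5 3 0 0 255;0 3 0 0 255;0 3 0 0 255;0 3 0 0 255'
python3 -m inch '0 3 0 0 255;0 3 0 0 255;0 3 0 0 255;0 2.5 0 0 255;0 1.5 0 0 255;0 0.7 0 0 255;0 0 0 0 255;0 0 -2 0 255;0 0 -2 0 255;0 0 0 0 255;0 0 0 0 255;0 0 0 0 255'
python3 -c "
from h import *
s=bot.get_state();print(R.from_quat(s['orientation']).as_euler('xyz',degrees=True))"
```

```text
t: 33.35
tool_pos: [0.5049, -0.1318, 0.1345]
orientation: [-0.009, 1.0, -0.0, 0.0]
force: [0.3, -0.3, -1.0]
gripper_width: 0.222
finger_force: 25.0
t: 34.35
tool_pos: [0.5056, 0.0029, 0.095]
orientation: [-0.009, 1.0, -0.0, 0.0]
force: [-0.0, -0.6, -0.3]
gripper_width: 0.224
finger_force: 25.0
[-1.79981228e+02  3.84011371e-02 -1.79008622e+02]
```

```bash
python3 -m inch '0 0.1 -1.5 0 255;0 0 -1.5 0 255;0 0 -1 0 255;0 0 -0.6 0 255;0 0 -0.3 0 255;0 0 0 0 255;0 0 0 0 255;0 0 0 0 255'
```

```text
t: 35.02
tool_pos: [0.5057, 0.0046, 0.0459]
orientation: [-0.009, 1.0, -0.0, 0.001]
force: [0.3, 0.0, -1.0]
gripper_width: 0.226
finger_force: 25.0
```

```bash
python3 -m inch '0 0 -0.2 0 255;0 0 -0.2 0 255;0 0 -0.15 0 255;0 0 0 0 255;0 0 0 0 255;0 0 0 0 255'
```

```text
t: 35.52
tool_pos: [0.5051, 0.0048, 0.0397]
orientation: [-0.009, 1.0, 0.0, -0.0]
force: [0.2, 0.6, 0.5]
gripper_width: 0.224
finger_force: 25.0
```

```bash
python3 -m inch '0 0 -0.06 0 255;0 0 0 0 255;0 0 0 0 0;0 0 0 0 0;0 0 0 0 0;0 0 0 0 0;0 0 0 0 0;0 0 0 0 0;0 0 0 0 0;0 0 0 0 0;0 0 0 0 0;0 0 0 0 0'
python3 -m inch '0 0 1 0 0;0 0 2 0 0;0 0 4 0 0;0 0 4 0 0;0 0 4 0 0;-2 0 4 0 0;-1 0 1 0 0;0 0 0 0 0;0 0 0 0 0;0 0 0 0 0'
python3 - <<'E'
from h import *
s=bot.get_state();im=bot.snapshot("wrist");cv2.imwrite("pics/w6.png",im);cv2.imwrite("pics/side6.png",bot.snapshot("side")[110:270,210:410])
cv2.imwrite("pics/side6.png",cv2.resize(cv2.imread("pics/side6.png"),None,fx=4,fy=3.75))
print("cleat",rect(im,s,"wood",.062,(295,140,350,235)))
print("gw",rect(im,s,"green",.01,(260,100,390,250)))
E
```

```text
t: 36.52
tool_pos: [0.505, 0.0048, 0.0391]
orientation: [-0.009, 1.0, 0.0, -0.0]
force: [0.1, -0.1, -0.8]
gripper_width: 0.961
finger_force: 0.0
t: 37.35
tool_pos: [0.476, 0.0049, 0.2353]
orientation: [-0.009, 1.0, 0.0, -0.001]
force: [-0.3, -0.2, 0.4]
gripper_width: 1.0
finger_force: 0.0
cleat [505.7   4.8  58.2  19.    1. ]
gw [507.4   3.8 154.1 115.    1. ]
```

View pics/w6.png

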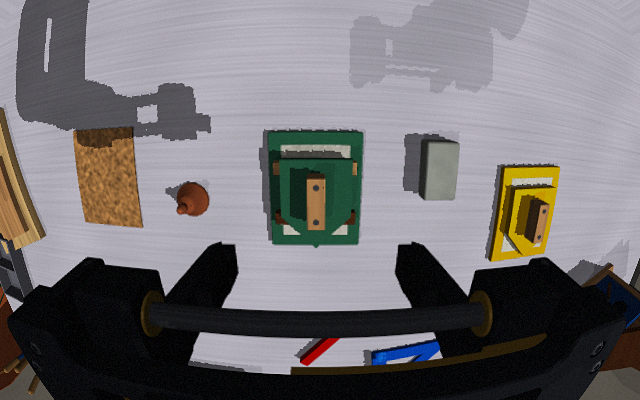

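View pics/side6.png

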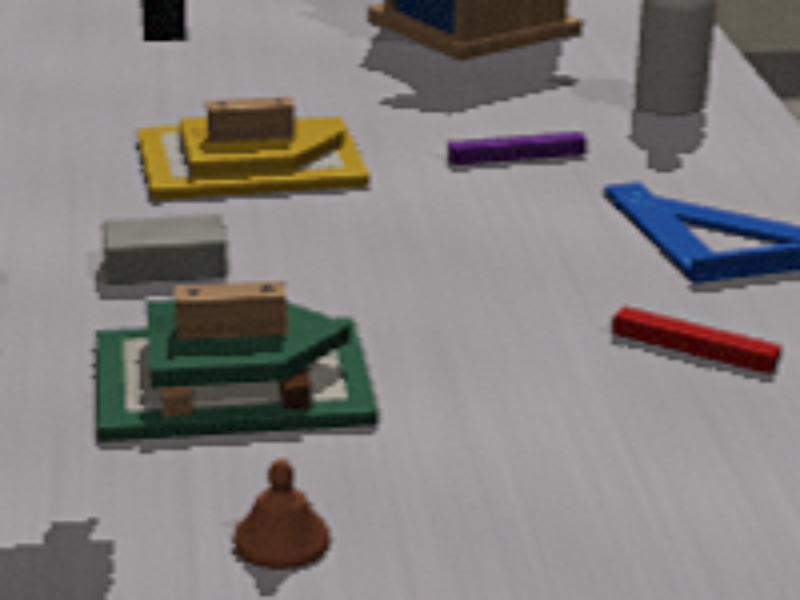

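The green wall rests level on both sticks, with its cleat at (505.7, 4.8) mm over the board's middle. The yellow wall is flat on its own board, and the cap and block look untouched. Handing in.

```bash
python3 -c "
from bench import bot
print(bot.close_job())"
```

```text
the job is handed in; nothing more can be done
None
```

I've handed in the finished job at about 37 s of the 144 s allowed, but the hand-in call returned no verdict. In the last pictures the yellow wall lies flat and centred on its board, the green wall rests level on both sticks over the green board's middle, and the copper cap and stone block look untouched.

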